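# Check a bed-frame peg in the go/no-go snap gauge

### The arm

A 6-joint arm with a two-finger parallel gripper is mounted at the origin on the work surface. World frame = base frame: x ahead of the robot, y to its left, z up, the work surface at z = 0. Lengths are in m, angles in degrees, forces in N, time in s.
With the tool pointing down it reaches from about 0.4 to 0.825 m from the base axis. Payload 7 kg.
Tool frame: the origin (TCP) lies midway between the tips of the shut fingers; the grasp point (between the pads) lies 19 mm behind it; z points along the fingers, y is the direction in which the jaws open and shut (so a half turn about z gives the same grasp; the last joint's range is limited). The gripper opens to 88 mm and grips with 3 to 60 N. Pads are 19 mm wide; open, the fingers measure 130 mm over their backs; the gripper's body (78 mm by 193 mm) begins 47 mm behind the grasp point.
Start: joints at [92.939, 20.546, 0.682, 0, -70.136, -16.507], TCP at [0.158, 0.656, 0.195] pointing down, gripper open.
Joint ranges: [-176.03, 176.03], [-82.01, 121.73], [-58.28, 71.71], [-173.87, 95.51], [-174.79, -0.11], [-173.66, 173.66]. Speed limits (degrees/s): [136.94, 136.94, 172.46, 180, 180, 180].

### API

Orientations are given as [roll, pitch, yaw] about the fixed x, y, z axes, in that order (R = Rz(yaw) Ry(pitch) Rx(roll)).
In Python, from plant import r gives the robot as it stands. The module is installed in compiled form; this text tells all that it offers.
- The arm moves only by the tool send_rows, never from a script. Its argument "motion" is a list of rows, each an object with "travel": the shift along the tool's x, y, z in m, a list of three; "spin": the turn about the tool's z in degrees. In form: [{"travel": [tx, ty, tz], "spin": spin}, ...]. A call has 1 to 5 rows; each row shifts and turns the pose as measured when the row begins, along the tool's axes as they then stand; what a row does not reach is not made up. A row lasts 1/12 s, in which the tool goes at most 41.7 mm and 7.16 degrees, less where a joint would pass 70% of its speed; a pose out of reach is approached as far as the arm can. A call is refused whole if a number of a shift passes 0.0417 or a number of a turn 7.16, either way. A call with a gripper value outside its range is refused whole. "gripper" is the gripper command: -1 is shut, 1 is fully open, values between are in proportion, set as the call begins (left out, the last holds). The fingers move at their own pace and stop on an object; "squeeze" is the grip in N (left out, the last holds). Time passes only in rows, so rows that do not move let the fingers close. It gives the time, the measured TCP pose, the force and the opening at its end, in the units of the state.
- r.get_state(): the state, without advancing time (a new reading comes with each control period).
- r.capture(name): name is "scene" or "top" or "wrist"; returns (picture, depth): 400x640x3 uint8, blue, green, red; 400x640 float32, m along the optical axis (not along the pixel's ray), 0 where there is no reading.
- r.get_calibration(name): a dict with "fov_y" (degrees; the focal length in pixels is half the picture's height over the tangent of half this angle, whatever the lens; pixels are square), "cx", "cy" (the principal point, pixels), "origin" and "orientation" of the camera in the world. Camera axes: x right, y down, z forward; pixel columns grow to the right and rows downward; lengths in m; the calibration is good to about 2 mm. A picture is of the moment at which its call begins: read the wrist's pose just before it. get_calibration takes no time and is no camera call; for the wrist camera it gives the pose at the moment of the call.
- r.close_job(): hands the job in, once; it reports no verdict.
Trained networks look in the newest picture that a camera, given by its name, has taken for a name from the list of things; names that differ only in an ending like _2 or _b are one class to them, and where a whole thing is asked for, a point or a joint stands for the part that bears it (a point fixed in the world has none). Each returns a list of dicts, best first, with "conf" (0 to 1); they miss things now and then, are a little off and sometimes report something else, mostly with a low value. They report only what shows in the picture. A call takes as long as a camera call.
- r.boxes_of(camera, target): "at" ([x, y, z] in m, in the coordinates of the camera as it stood for that picture, good to about 4 mm: the middle of the surface that is visible of it).
- r.pinpoint(camera, target): "at" ([x, y, z] in m, in the coordinates of the camera as it stood for that picture, good to about 4 mm: a listed point, or the origin of a listed thing).
The state is a dict: "time_s": time; "joints": joint angles; "qd": joint speeds; "joint_torque": joint torques, N m; "tcp_pos": TCP position; "eef_rot": TCP orientation; "contact_force": force on the tool from outside, world axes, zero at the start; "moment": the same for the moment, N m; "gripper_width": finger opening in m.
Only numpy, scipy, OpenCV 4.12 (cv2) and the standard library are available. Lean on these libraries where they do the work, as an engineer would, in place of code of your own. Each camera call takes 0.05 s, during which the arm holds its last target. There are 200 camera calls.

### The job

Check the blue-ended wooden peg in the snap gauge: holding it upright, slide it in through the front (go) gap, then on against the rear (no-go) anvil, which must stop it, and keep light pressure there for a second. It has passed, so take it out again and stand it fully down in an empty hole of the green block. Never lean hard on the gauge or force the peg past the no-go, and leave the other pegs, the springs and the box of staples where they are.

Things in the scene. Friction and masses are not known exactly. Their poses are not given: they have to be found in the camera images.
- peg_mid (a point): Centre of the peg to check: loose round beech peg, 30 mm diameter, 130 mm long, about 65 g, top 15 mm painted blue, foot with a 3 mm chamfer. z axis along the peg, up. It starts standing in one of the three holes of the brown block (plain pegs in the other two), its top 145 mm above the bench, 100 mm out of the block.
- gauge: Blue C-shaped snap gauge held level in a grey cast stand, fixed, rigid. Origin on the bench; x points level into the gap (the way the peg is pushed), y across it, z up. Below: its frame, mm. Mouth opens to -x; gap open above and below, nothing under it before x = 48. All anvils z 87 to 103, frame top z 112. Push 5 to 8 N on the no-go; peg on gauge above 18 N in all (wedging included) harms it.
- go_gap (a point): Centre of the go gap, at gauge x = -24, y = 0, z = 95 mm; axes as the gauge's. The go anvil (front, green) has its face at y = +15.75 from x = -32 to -16, opposite the fixed anvil: a gap 31.5 wide for the 30 mm peg. Both anvils sit on the slotted arm of the frame: x -40 to 42, y 31 to 71 with the adjusting screws.
- nogo_mean (a point): Point fixed on the gauge at gauge x = 5, y = 11.25, z = 95 mm: the mean place of the front edge of the no-go anvil (steel, red ring; 16 long, face at y = 11.25: gap 27 wide). That anvil is clamped anywhere along the slot behind the go anvil, its front edge at x = -5 to 15, a new setting each time, so it stops the peg with the peg's axis anywhere from x = -14 to 6; find it by touch.
- fixed_anvil_front (a point): Front end of the long fixed anvil's face, at gauge x = -54, y = -15.75, z = 95 mm; axes as the gauge's. The face is flat steel on the plane y = -15.75, facing +y, from x = -54 to 32. Resting the peg on it ahead of the go anvil and sliding it in along it is the usual way. The frame's arm behind it reaches to y = -49.
- stand_knob (a point): Top of the gauge stand's black clamp knob, 129 mm above the bench at gauge x = 98, y = 0: the highest point of gauge and stand. Column: x 80 to 116, y -24 to 24, 115 high; cast base: x 48 to 148, y -50 to 50, 16 high; back of the blue C: x 40 to 84, y -49 to 55, 107 high.
- batch_block: Brown wooden block, 70 x 170 x 45 mm high, fixed, with three holes 34 mm wide and 30 mm deep in a row along its y axis at y = -56, 0 and 56 mm. Origin at the centre of its underside, z up. It may stand left or right of the gauge.
- pass_block: Green block for passed pegs, same size and holes as the brown one, fixed; a plain peg stands in its hole at y = -56 mm, the other two are empty. Origin at the centre of its underside.
- pass_block_hole1 (a point): Mouth of the middle hole of the green block (empty), in its top face 45 mm above the bench; hole 34 mm wide, 30 mm deep, with a 2 mm chamfer. A peg fully down has its centre 80 mm above the bench.
- pass_block_hole2 (a point): Mouth of the hole at y = +56 mm of the green block (empty), as hole1.
- plain_peg_a_mid (a point): Centre of a plain peg (no blue end, otherwise like the peg) standing in the brown block; to be left alone.
- plain_peg_b_mid (a point): Centre of the other plain peg in the brown block; to be left alone.
- plain_peg_c_mid (a point): Centre of the plain peg that stands in the green block; to be left alone.
- spring_a: Loose steel coil spring standing on the bench, 72 mm wide, 75 mm high, origin under its centre; to be left alone.
- spring_b: Second loose coil spring, same size; to be left alone.
- staple_box: Small cardboard box of staples, 90 x 60 x 30 mm high, origin under its centre; to be left alone.

How it is judged:
By the outcome, as a careful person would: the job done as asked, in the order asked, and still so for the second after the job is handed in, with the robot touching nothing.
It also fails if it takes over 67 s, if anything falls off the work surface, if the arm or the gripper's body presses on something with over 40 N, if the wrist force passes 120 N, or if a joint passes its speed limit or range.

## Working session

There is one attempt and no reset: what is moved stays moved. The work goes in short steps, Python scripts to look and compute and a tool call to move; the robot and the scene stay as the last step left them, time stands still between calls to the robot, and variables do not carry over. Pictures are saved under pics/ and viewed, about 8 in all and at most 12, crops included, and the job is handed in when it is done.

Besides the shell and the picture viewer there is one more tool, called after "Call:" by a JSON object that holds its "op" and its "data". send_rows: Moves the arm, as the interface text tells. Its arguments: {"type":"object","properties":{"motion":{"type":"array"},"gripper":{"type":"number"},"squeeze":{"type":"number"}},"required":["motion"]}

```bash
mkdir -p pics; cat > h.py <<'E'
from plant import r
import numpy as np, cv2
from scipy.spatial.transform import Rotation as R
def cal(c):
    k=r.get_calibration(c); return k
def rot(o):
    o=np.array(o,float)
    return o if o.shape==(3,3) else R.from_euler('xyz',o,degrees=True).as_matrix()
def w(c,p,k=None):
    k=k or cal(c); return rot(k['orientation'])@np.array(p)+np.array(k['origin'])
def pix(c,P,k=None):
    k=k or cal(c); f=200/np.tan(np.radians(k['fov_y']/2)); q=rot(k['orientation']).T@(np.array(P)-k['origin'])
    return f*q[0]/q[2]+k['cx'],f*q[1]/q[2]+k['cy']
E
python3 - <<'E'
from h import *
s=r.get_state();print(s['time_s'],s['tcp_pos'],s['eef_rot'],s['gripper_width'])
for c in ('scene','top'):
    k=cal(c);print(c,k)
    im,d=r.capture(c);cv2.imwrite(f'pics/{c}1.png',im);np.save(f'{c}_d.npy',d)
    for t in ['peg_mid','gauge','go_gap','nogo_mean','fixed_anvil_front','stand_knob','batch_block','pass_block','pass_block_hole1','pass_block_hole2','plain_peg_a_mid','spring_a','staple_box']:
        print(t,[(round(x['conf'],2),w(c,x['at'],k).round(3).tolist()) for x in r.pinpoint(c,t)[:4]])
print(r.get_state()['time_s'])
E
```

```text
0.0 [0.15826459 0.65565085 0.1944216 ] [ 1.79906952e+02 -1.01248459e-02 -1.35729980e+01] 0.08758355966085592
scene {'fov_y': 44.13569882590819, 'cx': 308.0300888796122, 'cy': 200.6738891812204, 'origin': array([ 1.18103547, -0.25762928,  1.01551711]), 'orientation': array([-144.20414957,   -0.76275912,   66.81576685])}
peg_mid [(0.77, [0.439, -0.23, 0.079])]
gauge [(0.74, [0.644, -0.028, 0.001])]
go_gap [(0.85, [0.622, -0.027, 0.092])]
nogo_mean [(0.58, [0.651, -0.017, 0.094])]
fixed_anvil_front [(0.79, [0.593, -0.044, 0.093])]
stand_knob [(0.72, [0.742, -0.025, 0.128])]
batch_block [(0.61, [0.445, -0.29, -0.001])]
pass_block [(0.76, [0.512, 0.31, -0.005])]
pass_block_hole1 [(0.78, [0.512, 0.313, 0.044]), (0.68, [0.526, 0.367, 0.046]), (0.43, [0.441, -0.113, 0.001])]
pass_block_hole2 [(0.78, [0.512, 0.313, 0.044]), (0.68, [0.526, 0.367, 0.046]), (0.43, [0.441, -0.113, 0.001])]
plain_peg_a_mid [(0.75, [0.45, -0.346, 0.082])]
spring_a [(0.69, [0.655, -0.23, -0.001]), (0.59, [0.402, 0.118, 0.004])]
staple_box [(0.91, [0.442, -0.113, 0.0]), (0.58, [0.62, -0.026, 0.094])]
top {'fov_y': 52
[... 292 characters left out ...]
[0.62, -0.029, 0.097])]
nogo_mean [(0.61, [0.646, -0.018, 0.097]), (0.45, [0.442, -0.23, 0.076])]
fixed_anvil_front [(0.82, [0.592, -0.042, 0.094])]
stand_knob [(0.41, [0.404, 0.113, 0.0])]
batch_block [(0.69, [0.445, -0.289, 0.004])]
pass_block [(0.93, [0.507, 0.315, 0.001]), (0.62, [0.646, -0.028, -0.001])]
pass_block_hole1 [(0.77, [0.505, 0.314, 0.045]), (0.74, [0.523, 0.366, 0.043])]
pass_block_hole2 [(0.77, [0.505, 0.314, 0.045]), (0.74, [0.523, 0.366, 0.043])]
plain_peg_a_mid [(0.76, [0.454, -0.345, 0.076]), (0.32, [0.648, -0.017, 0.096])]
spring_a [(0.86, [0.404, 0.113, 0.003]), (0.84, [0.656, -0.23, 0.002]), (0.67, [0.527, 0.364, 0.044])]
staple_box [(0.93, [0.439, -0.112, 0.0])]
1.4
```

View pics/scene1.png

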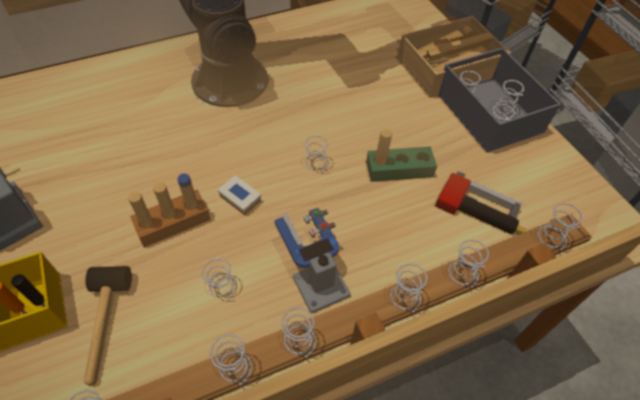

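View pics/top1.png

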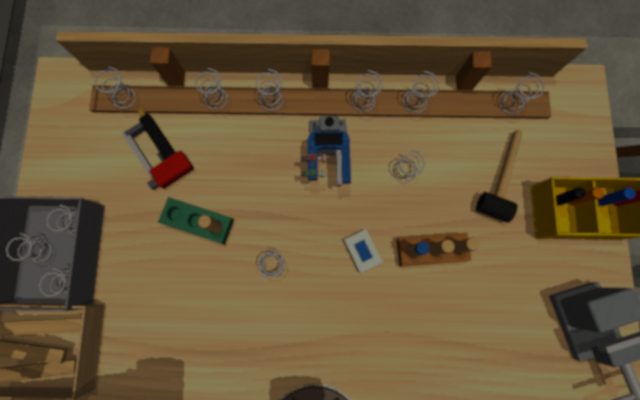

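The pictures show the gauge with its mouth toward the robot (scene px 310,235). The blue-ended peg is the gauge-side one of the brown block (scene px 187,190; top px 422,247). The green block's holes 1 and 2 are free, and the networks agree with this. I'm going above the peg.

Call:
{"op": "send_rows", "data": {"motion": [{"travel":[0,0,-0.01],"spin":7.1},{"travel":[0,0,-0.01],"spin":7.1},{"travel":[0,0,-0.01],"spin":7.1},{"travel":[0,0,-0.01],"spin":7.1},{"travel":[0,0,-0.01],"spin":7.1}], "gripper": 1}}

```text
time_s: 1.82
tcp_pos: [0.1581, 0.6545, 0.2439]
eef_rot: [179.8, -0.2, -49.5]
contact_force: [-0.2, 0.9, 0.4]
gripper_width: 0.0878
```

Call:
{"op": "send_rows", "data": {"motion": [{"travel":[0,0,0],"spin":7.1},{"travel":[0,0,0],"spin":7.1},{"travel":[0,0,0],"spin":7.1},{"travel":[0,0,0],"spin":7.1},{"travel":[0,0,0],"spin":7.1}]}}

```text
time_s: 2.23
tcp_pos: [0.1584, 0.656, 0.2478]
eef_rot: [180.0, -0.0, -85.3]
contact_force: [0.8, -0.1, -0.6]
gripper_width: 0.0873
```

Call:
{"op": "send_rows", "data": {"motion": [{"travel":[0.036,-0.015,0],"spin":0},{"travel":[0.036,-0.015,0],"spin":0},{"travel":[0.036,-0.015,0],"spin":0},{"travel":[0.036,-0.015,0],"spin":0},{"travel":[0.036,-0.015,0],"spin":0}]}}

```text
time_s: 2.65
tcp_pos: [0.246, 0.4812, 0.2436]
eef_rot: [180.0, -0.3, -85.6]
contact_force: [0.7, -0.0, 0.6]
gripper_width: 0.0876
```

Call:
{"op": "send_rows", "data": {"motion": [{"travel":[0.036,-0.015,0],"spin":0},{"travel":[0.036,-0.015,0],"spin":0},{"travel":[0.036,-0.015,0],"spin":0},{"travel":[0.036,-0.015,0],"spin":0},{"travel":[0.036,-0.015,0],"spin":0}]}}

```text
time_s: 3.07
tcp_pos: [0.337, 0.2984, 0.2453]
eef_rot: [-179.9, -0.1, -85.4]
contact_force: [1.1, 0.2, -0.3]
gripper_width: 0.0874
```

Call:
{"op": "send_rows", "data": {"motion": [{"travel":[0.036,-0.015,0],"spin":0},{"travel":[0.036,-0.015,0],"spin":0},{"travel":[0.036,-0.015,0],"spin":0},{"travel":[0.036,-0.015,0],"spin":0},{"travel":[0.036,-0.015,0],"spin":0}]}}

```text
time_s: 3.48
tcp_pos: [0.4282, 0.1159, 0.2483]
eef_rot: [-179.6, 0.2, -85.2]
contact_force: [0.8, 0.8, -0.6]
gripper_width: 0.0876
```

Call:
{"op": "send_rows", "data": {"motion": [{"travel":[0.0385,0.0018,0],"spin":0},{"travel":[0.0385,0.0018,0],"spin":0},{"travel":[0.0385,0.0018,0],"spin":0},{"travel":[0.0385,0.0018,0],"spin":0},{"travel":[0.0385,0.0018,0],"spin":0}]}}

```text
time_s: 3.9
tcp_pos: [0.4365, -0.0859, 0.2492]
eef_rot: [-179.3, 0.2, -85.2]
contact_force: [1.0, 0.9, 0.4]
gripper_width: 0.0876
```

Call:
{"op": "send_rows", "data": {"motion": [{"travel":[0.0385,0.0018,0],"spin":0},{"travel":[0.0385,0.0018,0],"spin":0},{"travel":[0.0385,0.0018,0],"spin":0},{"travel":[0.037,0.0018,0],"spin":0},{"travel":[0,0,0],"spin":0}]}}

```text
time_s: 4.32
tcp_pos: [0.4401, -0.252, 0.2502]
eef_rot: [-179.1, 0.2, -85.4]
contact_force: [1.2, 0.8, 0.7]
gripper_width: 0.0877
```

```bash
cat > look.py <<'E'
from h import *
import sys
s=r.get_state();print(s['time_s'],np.round(s['tcp_pos'],4),np.round(s['eef_rot'],2),np.round(s['contact_force'],1))
k=cal('wrist');im,d=r.capture('wrist');cv2.imwrite(f'pics/{sys.argv[1]}.png',im)
np.save(sys.argv[1]+'_d.npy',d)
for t in sys.argv[2:]:
    print(t,[(round(x['conf'],2),w('wrist',x['at'],k).round(4).tolist(),np.round(pix('wrist',w('wrist',x['at'],k),k)).tolist()) for x in r.pinpoint('wrist',t)[:4]])
E
python3 look.py w1 peg_mid plain_peg_a_mid batch_block
```

```text
4.3167 [ 0.4401 -0.252   0.2502] [-1.7908e+02  1.6000e-01 -8.5400e+01] [1.2 0.8 0.7]
peg_mid [(0.96, [0.4422, -0.228, 0.0797], [321.0, 196.0])]
plain_peg_a_mid [(0.79, [0.4501, -0.342, 0.0777], [322.0, 105.0]), (0.48, [0.442, -0.2908, -0.0012], [326.0, 144.0]), (0.34, [0.4456, -0.1147, 0.0009], [315.0, 249.0])]
batch_block [(0.72, [0.4442, -0.2924, -0.0027], [324.0, 143.0]), (0.48, [0.4507, -0.3413, 0.0797], [322.0, 105.0])]
```

View pics/w1.png

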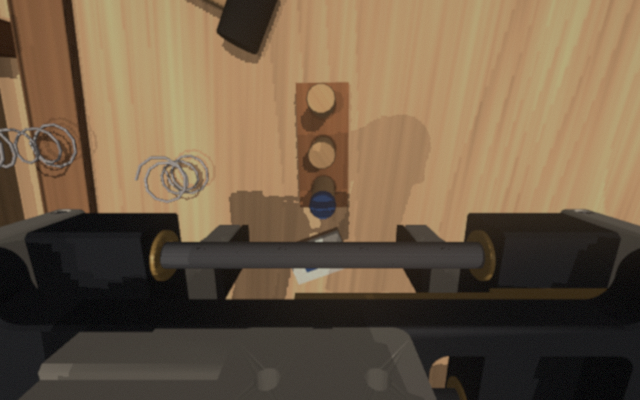

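```bash
cat > top.py <<'E'
from h import *
import sys
def cloud(d,k):
    f=200/np.tan(np.radians(k['fov_y']/2));v,u=np.mgrid[:400,:640]
    P=np.dstack([(u-k['cx'])/f*d,(v-k['cy'])/f*d,d])
    return P@rot(k['orientation']).T+np.array(k['origin'])
E
python3 - <<'E'
from top import *
k=cal('wrist');d=np.load('w1_d.npy');C=cloud(d,k);im=cv2.imread('pics/w1.png')
m=(abs(C[...,0]-.442)<.03)&(C[...,2]>.138)&(C[...,2]<.155)
for lo,hi in((-.26,-.2),(-.32,-.26),(-.38,-.32)):
    mm=m&(C[...,1]>lo)&(C[...,1]<hi);q=C[mm];print(mm.sum(),np.median(q,0).round(4),(q.min(0)+q.max(0))[:2]/2,np.ptp(q,0).round(4))
s=r.get_state();print(s['time_s'],s['tcp_pos'],s['eef_rot'])
E
```

```text
564 [ 0.4407 -0.2279  0.1458] [ 0.44049054 -0.22717   ] [0.0297 0.028  0.01  ]
622 [ 0.4461 -0.2824  0.1455] [ 0.44612715 -0.28219314] [0.0287 0.0287 0.007 ]
719 [ 0.4515 -0.3373  0.1453] [ 0.45187443 -0.3371874 ] [0.0292 0.0288 0.0095]
4.5167 [ 0.44045854 -0.24658173  0.25049478] [-179.01673745    0.22638594  -85.17821852]
```

Call:
{"op": "send_rows", "data": {"motion": [{"travel":[-0.016,0,0],"spin":0},{"travel":[0,0,0],"spin":0},{"travel":[0,0,0],"spin":0},{"travel":[0,0,0],"spin":0}]}}

```text
time_s: 4.85
tcp_pos: [0.4399, -0.2258, 0.2514]
eef_rot: [-178.9, 0.2, -84.8]
contact_force: [0.9, 0.5, 0.5]
gripper_width: 0.088
```

```bash
python3 - <<'E'
from top import *
k=cal('wrist');s=r.get_state();print(s['tcp_pos'],s['eef_rot'],s['qd'].round(2) if hasattr(s['qd'],'round') else s['qd'])
im,d=r.capture('wrist');k2=cal('wrist');C=cloud(d,k);print(k['origin'],k2['origin'])
m=(abs(C[...,0]-.442)<.03)&(C[...,2]>.138)&(C[...,2]<.155)
for lo,hi in((-.26,-.2),(-.32,-.26),(-.38,-.32)):
    mm=m&(C[...,1]>lo)&(C[...,1]<hi);q=C[mm];print(mm.sum(),np.median(q,0).round(4),(q.min(0)+q.max(0))[:2]/2,np.ptp(q,0).round(4))
s=r.get_state();print(s['time_s'],s['tcp_pos'],s['eef_rot'])
E
```

```text
[ 0.43990704 -0.22576986  0.25143146] [-178.90024479    0.22708337  -84.75941506] [ 1.53 -0.63 -0.29  0.11  0.04  0.22]
[ 0.44241223 -0.2910776   0.44072405] [ 0.44244579 -0.2912033   0.44078264]
593 [ 0.4402 -0.2329  0.1455] [ 0.44020186 -0.23211619] [0.0294 0.029  0.0095]
651 [ 0.4454 -0.2876  0.1452] [ 0.44545657 -0.28752641] [0.0284 0.0285 0.0069]
768 [ 0.4507 -0.3425  0.1452] [ 0.4508517  -0.34286913] [0.0289 0.0292 0.0098]
4.9 [ 0.43995874 -0.22590333  0.25147256] [-178.89089325    0.22637618  -84.76836465]
```

Call:
{"op": "send_rows", "data": {"motion": [{"travel":[0.006,0.0036,0.02],"spin":0},{"travel":[0,0,0.035],"spin":0},{"travel":[0,0,0.035],"spin":0},{"travel":[0,0,0.035],"spin":0},{"travel":[0,0,0.02],"spin":0}]}}

```text
time_s: 5.32
tcp_pos: [0.4468, -0.2317, 0.1096]
eef_rot: [-177.9, -0.1, -84.4]
contact_force: [0.2, -0.3, -1.7]
gripper_width: 0.0877
```

Call:
{"op": "send_rows", "data": {"motion": [{"travel":[0,0,0],"spin":0},{"travel":[0,0,0],"spin":0},{"travel":[0,0,0],"spin":0}]}}

```text
time_s: 5.57
tcp_pos: [0.4443, -0.2309, 0.106]
eef_rot: [-178.4, -0.0, -84.3]
contact_force: [-0.2, 0.2, 0.7]
gripper_width: 0.0879
```

Call:
{"op": "send_rows", "data": {"motion": [{"travel":[0.001,0.0045,0.007],"spin":0},{"travel":[0,0,0.007],"spin":0},{"travel":[0,0,0],"spin":0},{"travel":[0,0,0],"spin":0}]}}

```text
time_s: 5.9
tcp_pos: [0.4435, -0.233, 0.0955]
eef_rot: [-177.9, -0.1, -84.3]
contact_force: [0.6, -1.3, 1.4]
gripper_width: 0.0877
```

```bash
python3 look.py w2 peg_mid
```

```text
5.9 [ 0.4435 -0.233   0.0955] [-1.7792e+02 -1.4000e-01 -8.4280e+01] [ 0.6 -1.3  1.4]
peg_mid [(0.79, [0.4432, -0.2278, 0.0795], [323.0, 221.0])]
```

View pics/w2.png

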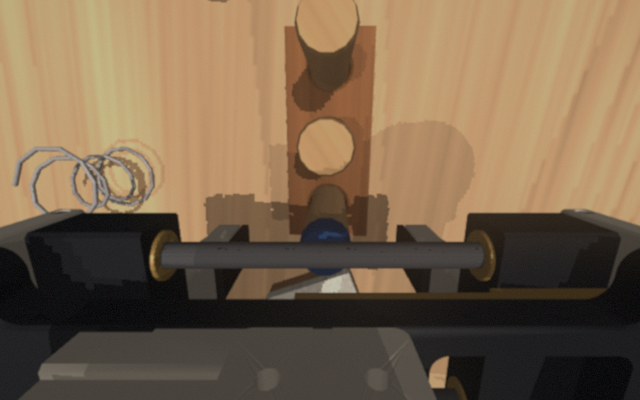

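The blue-topped peg sits centred between the fingers (cap at px 325,240; finger inner edges at 237 and 408). I'm gripping and lifting gently.

Call:
{"op": "send_rows", "data": {"motion": [{"travel":[0,0,0],"spin":0},{"travel":[0,0,0],"spin":0},{"travel":[0,0,0],"spin":0},{"travel":[0,0,0],"spin":0},{"travel":[0,0,0],"spin":0}], "gripper": -1, "squeeze": 45}}

```text
time_s: 6.42
tcp_pos: [0.4442, -0.2331, 0.0966]
eef_rot: [-177.8, -0.2, -84.3]
contact_force: [0.1, 0.2, -0.2]
gripper_width: 0.0598
```

Call:
{"op": "send_rows", "data": {"motion": [{"travel":[0,0,0],"spin":0},{"travel":[0,0,0],"spin":0},{"travel":[0,0,0],"spin":0}]}}

```text
time_s: 6.67
tcp_pos: [0.4443, -0.2331, 0.0966]
eef_rot: [-177.8, -0.2, -84.3]
contact_force: [-0.0, -0.2, 0.7]
gripper_width: 0.0401
```

Call:
{"op": "send_rows", "data": {"motion": [{"travel":[0,0,0],"spin":0},{"travel":[0,0,0],"spin":0},{"travel":[0,0,0],"spin":0},{"travel":[0,0,0],"spin":0}]}}

```text
time_s: 7.0
tcp_pos: [0.4442, -0.2331, 0.0965]
eef_rot: [-177.8, -0.2, -84.3]
contact_force: [0.1, -1.2, -0.3]
gripper_width: 0.029
```

Call:
{"op": "send_rows", "data": {"motion": [{"travel":[0,0,-0.005],"spin":0},{"travel":[0,0,-0.01],"spin":0},{"travel":[0,0,-0.012],"spin":0},{"travel":[0,0,-0.015],"spin":0},{"travel":[0,0,-0.015],"spin":0}]}}

```text
time_s: 7.42
tcp_pos: [0.4396, -0.2326, 0.1545]
eef_rot: [-178.2, -0.0, -84.3]
contact_force: [1.0, -0.2, -0.8]
gripper_width: 0.0285
```

Call:
{"op": "send_rows", "data": {"motion": [{"travel":[0,0,-0.015],"spin":0},{"travel":[0,0,-0.015],"spin":0},{"travel":[0,0,-0.01],"spin":0},{"travel":[0,0,0],"spin":0},{"travel":[0,0,0],"spin":0}]}}

```text
time_s: 7.83
tcp_pos: [0.4396, -0.2333, 0.2042]
eef_rot: [-177.7, -0.2, -84.3]
contact_force: [0.6, 0.0, -1.6]
gripper_width: 0.0285
```

Call:
{"op": "send_rows", "data": {"motion": [{"travel":[-0.008,-0.006,0],"spin":0},{"travel":[-0.018,-0.013,0],"spin":0},{"travel":[-0.025,-0.017,0],"spin":0},{"travel":[-0.025,-0.017,0],"spin":0},{"travel":[-0.025,-0.017,0],"spin":0}]}}

```text
time_s: 8.25
tcp_pos: [0.4977, -0.1244, 0.2047]
eef_rot: [-177.9, -0.2, -84.8]
contact_force: [0.1, -0.1, -0.4]
gripper_width: 0.0286
```

Call:
{"op": "send_rows", "data": {"motion": [{"travel":[-0.025,-0.017,0],"spin":0},{"travel":[-0.025,-0.017,0],"spin":0},{"travel":[-0.02,-0.014,0],"spin":0},{"travel":[-0.01,-0.007,0],"spin":2},{"travel":[0,0,0],"spin":2}]}}

```text
time_s: 8.67
tcp_pos: [0.5475, -0.0283, 0.2019]
eef_rot: [-178.3, -0.0, -88.6]
contact_force: [0.9, 0.6, -0.6]
gripper_width: 0.0285
```

Call:
{"op": "send_rows", "data": {"motion": [{"travel":[0,0,0],"spin":0},{"travel":[0,0,0],"spin":0},{"travel":[0,0,0],"spin":0},{"travel":[0,0,0],"spin":0}]}}

```text
time_s: 9.0
tcp_pos: [0.5463, -0.0263, 0.1988]
eef_rot: [-178.6, -0.1, -88.5]
contact_force: [0.0, 0.2, -0.7]
gripper_width: 0.0286
```

```bash
python3 look.py w3 gauge go_gap nogo_mean fixed_anvil_front stand_knob peg_mid; python3 - <<'E'
from h import *
im,d=r.capture('top')
k=cal('top')
for t in ['gauge','go_gap','nogo_mean','fixed_anvil_front','stand_knob']: print(t,[(round(x['conf'],2),w('top',x['at'],k).round(4).tolist()) for x in r.pinpoint('top',t)[:2]])
E
```

```text
9.0 [ 0.5463 -0.0263  0.1988] [-1.7857e+02 -9.0000e-02 -8.8450e+01] [ 0.   0.2 -0.7]
gauge [(0.52, [0.7449, -0.0225, 0.131], [117.0, 195.0])]
go_gap [(0.79, [0.6217, -0.0283, 0.0976], [254.0, 186.0])]
nogo_mean [(0.84, [0.6492, -0.0117, 0.0901], [231.0, 198.0]), (0.63, [0.5484, -0.0235, 0.1846], [320.0, 218.0])]
fixed_anvil_front [(0.68, [0.5934, -0.0441, 0.0951], [280.0, 172.0])]
stand_knob [(0.57, [0.7442, -0.0224, 0.1367], [113.0, 196.0]), (0.22, [0.5959, -0.0466, 0.0969], [278.0, 169.0])]
peg_mid [(0.6, [0.5458, -0.0201, 0.1848], [323.0, 223.0])]
gauge []
go_gap []
nogo_mean []
fixed_anvil_front []
stand_knob []
```

View pics/w3.png

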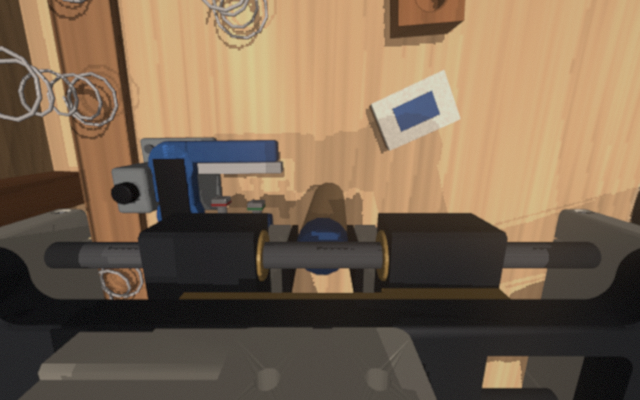

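```bash
python3 - <<'E'
from top import *
k=cal('wrist');d=np.load('w3_d.npy');C=cloud(d,k).reshape(-1,3)
print(r.get_state()['tcp_pos'],r.get_state()['eef_rot'],r.get_state()['time_s'])
for z0,z1 in((.098,.107),(.107,.118)):
  print(z0)
  for x in np.arange(.585,.70,.01):
    q=C[(abs(C[:,0]-x)<.004)&(C[:,2]>z0)&(C[:,2]<z1)&(C[:,1]<.06)]
    lo=q[q[:,1]<-.03];hi=q[q[:,1]>-.03]
    print(round(x,3),len(lo),lo[:,1].min().round(4) if len(lo) else '',lo[:,1].max().round(4) if len(lo) else '',np.median(lo[:,2]).round(4) if len(lo) else '','|',len(hi),hi[:,1].min().round(4) if len(hi) else '')
E
```

```text
[ 0.5466968  -0.02606978  0.19921062] [-1.78522118e+02 -8.56813372e-02 -8.84790110e+01] 9.65
0.098
0.585 0    | 0 
0.595 155 -0.0758 -0.0435 0.1035 | 0 
0.605 259 -0.0758 -0.0433 0.1044 | 37 0.0036
0.615 260 -0.0755 -0.0429 0.1043 | 75 -0.0114
0.625 254 -0.0752 -0.0426 0.1044 | 66 -0.011
0.635 259 -0.0749 -0.0422 0.1044 | 0 
0.645 260 -0.0746 -0.0421 0.1044 | 0 
0.655 256 -0.0743 -0.0417 0.1042 | 105 -0.0146
0.665 254 -0.074 -0.0414 0.1044 | 52 -0.0139
0.675 245 -0.0736 -0.041 0.1043 | 0 
0.685 332 -0.0733 -0.0303 0.1044 | 226 -0.0298
0.695 162 -0.073 -0.0305 0.1049 | 18 -0.0295
0.107
0.585 0    | 0 
0.595 0    | 0 
0.605 0    | 0 
0.615 0    | 0 
0.625 0    | 0 
0.635 0    | 0 
0.645 0    | 0 
0.655 0    | 0 
0.665 0    | 0 
0.675 0    | 0 
0.685 1 -0.0302 -0.0302 0.1089 | 12 -0.0289
0.695 169 -0.0555 -0.0301 0.108 | 193 -0.0299
```

```bash
python3 - <<'E'
from top import *
k=cal('wrist');d=np.load('w3_d.npy');C=cloud(d,k);im=cv2.imread('pics/w3.png').astype(int)
s=r.get_state();T=rot(s['eef_rot']);L=(C-s['tcp_pos'])@T   # tool coords
m=(abs(L[...,0])<.03)&(abs(L[...,1])<.02)&(L[...,2]<-.03)&(L[...,2]>-.06)&(im[...,0]>im[...,2]+15)
q=L[m];z=np.median(q[:,2]);print(len(q),z,q.min(0),q.max(0))
q=q[abs(q[:,2]-z)<.002]
from scipy.optimize import least_squares
# boundary: per tool-y bin extreme x (far from rod, +x side)
b=[]
for y in np.arange(-.014,.0145,.002):
    t=q[abs(q[:,1]-y)<.001]
    if len(t)>2:b.append((t[:,0].max(),y,t[:,0].min()))
b=np.array(b);print(b.round(4))
f=least_squares(lambda p:np.hypot(b[:,0]-p[0],b[:,1]-p[1])-.0148,[0,0],loss='soft_l1',f_scale=.0005);print(f.x,f.cost)
E
```

```text
480 -0.04912079836802562 [-0.01372352 -0.01206787 -0.05084982] [ 0.01223704  0.01002402 -0.04591606]
[[ 0.0064 -0.012   0.0055]
 [ 0.0089 -0.01    0.0054]
 [ 0.0103 -0.008  -0.0115]
 [ 0.0113 -0.006  -0.0125]
 [ 0.0122 -0.004  -0.0131]
 [ 0.0119 -0.002  -0.0137]
 [ 0.0118  0.     -0.0136]
 [ 0.0122  0.002  -0.0137]
 [ 0.0116  0.004  -0.0128]
 [ 0.0107  0.006  -0.0114]
 [ 0.0101  0.008  -0.011 ]
 [ 0.0093  0.01    0.006 ]]
[-0.00245045 -0.00018568] 5.372651872891678e-07
```

Call:
{"op": "send_rows", "data": {"motion": [{"travel":[0.001,0,0.01],"spin":-0.4},{"travel":[0.001,0,0.015],"spin":0},{"travel":[0,0,0.02],"spin":0},{"travel":[0,0,0.015],"spin":0},{"travel":[0,0,0.01],"spin":0}]}}

```text
time_s: 10.07
tcp_pos: [0.5506, -0.0279, 0.1274]
eef_rot: [-178.2, -0.0, -87.9]
contact_force: [-0.5, 0.3, -1.5]
gripper_width: 0.0289
```

Call:
{"op": "send_rows", "data": {"motion": [{"travel":[0,0,0.003],"spin":0},{"travel":[0,0,0],"spin":0},{"travel":[0,0,0],"spin":0},{"travel":[0,0,0],"spin":0}]}}

```text
time_s: 10.4
tcp_pos: [0.5485, -0.0285, 0.1203]
eef_rot: [-178.5, -0.1, -87.9]
contact_force: [-0.4, -1.0, -0.4]
gripper_width: 0.0287
```

```bash
cat > st.py <<'E'
from h import *
s=r.get_state();a=np.arctan(.033);u=np.array([np.cos(a),np.sin(a)]);v=np.array([-u[1],u[0]])
T=rot(s['eef_rot']);p=np.array(s['tcp_pos'])+T@[-.0009,0,0.0]
p=p+T[:,2]*(p[2]-.095)
g=p[:2]-[.645,-.0261]
print(s['time_s'],'peg gauge mm',(g@u*1e3).round(2),(g@v*1e3).round(2),'z',round(s['tcp_pos'][2],4),np.round(s['eef_rot'],2),'Fg',np.round([s['contact_force'][:2]@u,s['contact_force'][:2]@v,s['contact_force'][2]],2),'M',np.round(s['moment'],2),s['gripper_width'])
E
python3 st.py
```

```text
10.4 peg gauge mm -95.9 1.62 z 0.1203 [-1.7851e+02 -8.0000e-02 -8.7900e+01] Fg [-0.42 -0.95 -0.39] M [ 0.08  0.06 -0.  ] 0.028655325971399713
```

Call:
{"op": "send_rows", "data": {"motion": [{"travel":[0,-0.005,0],"spin":0},{"travel":[0,-0.01,0],"spin":0},{"travel":[0,-0.012,0],"spin":0},{"travel":[0,-0.01,0],"spin":0},{"travel":[0,-0.005,0],"spin":0}]}}

```text
time_s: 10.82
tcp_pos: [0.5957, -0.0264, 0.1252]
eef_rot: [-178.1, -0.0, -87.8]
contact_force: [0.7, -0.1, -0.4]
gripper_width: 0.0286
```

Call:
{"op": "send_rows", "data": {"motion": [{"travel":[0,0,0],"spin":0},{"travel":[0,0,0],"spin":0},{"travel":[0,0,0],"spin":0},{"travel":[0,0,0],"spin":0}]}}

```text
time_s: 11.15
tcp_pos: [0.5974, -0.0264, 0.1248]
eef_rot: [-178.2, -0.0, -87.9]
contact_force: [0.3, -0.3, -0.7]
gripper_width: 0.0287
```

```bash
python3 st.py
```

```text
11.15 peg gauge mm -46.62 2.13 z 0.1248 [-1.7815e+02 -3.0000e-02 -8.7870e+01] Fg [ 0.29 -0.31 -0.7 ] M [0.11 0.05 0.01] 0.0287140581186936
```

Call:
{"op": "send_rows", "data": {"motion": [{"travel":[0.001,0,0],"spin":0},{"travel":[0.001,0,0],"spin":0},{"travel":[0,0,0],"spin":0},{"travel":[0,0,0],"spin":0}]}}

```text
time_s: 11.48
tcp_pos: [0.5963, -0.0287, 0.1251]
eef_rot: [-178.2, -0.0, -87.9]
contact_force: [-0.3, 0.2, 0.1]
gripper_width: 0.0288
```

Call:
{"op": "send_rows", "data": {"motion": [{"travel":[0.0005,0,0],"spin":0},{"travel":[0,0,0],"spin":0},{"travel":[0,0,0],"spin":0}]}}

```text
time_s: 11.73
tcp_pos: [0.5961, -0.0293, 0.1253]
eef_rot: [-178.2, -0.0, -87.9]
contact_force: [-0.0, 0.5, -0.5]
gripper_width: 0.0286
```

Call:
{"op": "send_rows", "data": {"motion": [{"travel":[0.0005,0,0],"spin":0},{"travel":[0,0,0],"spin":0},{"travel":[0,0,0],"spin":0}]}}

```text
time_s: 11.98
tcp_pos: [0.5962, -0.0298, 0.1254]
eef_rot: [-178.1, -0.0, -87.9]
contact_force: [0.0, 0.5, -0.2]
gripper_width: 0.0288
```

```bash
python3 st.py
```

```text
11.9833 peg gauge mm -47.94 -1.21 z 0.1254 [-1.7814e+02 -2.0000e-02 -8.7850e+01] Fg [ 0.04  0.51 -0.23] M [0.09 0.09 0.  ] 0.028775222658008
```

Call:
{"op": "send_rows", "data": {"motion": [{"travel":[0.0004,0,0],"spin":0},{"travel":[0,0,0],"spin":0},{"travel":[0,0,0],"spin":0}]}}

```text
time_s: 12.23
tcp_pos: [0.5962, -0.0302, 0.1253]
eef_rot: [-178.2, -0.0, -87.9]
contact_force: [0.3, -0.5, -0.3]
gripper_width: 0.0285
```

Call:
{"op": "send_rows", "data": {"motion": [{"travel":[0.0004,0,0],"spin":0},{"travel":[0,0,0],"spin":0},{"travel":[0,0,0],"spin":0}]}}

```text
time_s: 12.48
tcp_pos: [0.5963, -0.0305, 0.1253]
eef_rot: [-178.1, -0.0, -87.9]
contact_force: [-0.6, 0.5, -0.8]
gripper_width: 0.0286
```

```bash
python3 st.py
```

```text
12.4833 peg gauge mm -47.89 -1.94 z 0.1253 [-1.7815e+02 -1.0000e-02 -8.7850e+01] Fg [-0.56  0.5  -0.81] M [0.19 0.06 0.07] 0.028620854145652293
```

Call:
{"op": "send_rows", "data": {"motion": [{"travel":[0.0004,0,0],"spin":0},{"travel":[0,0,0],"spin":0},{"travel":[0,0,0],"spin":0}]}}

```text
time_s: 12.73
tcp_pos: [0.5963, -0.0308, 0.1253]
eef_rot: [-178.1, 0.0, -87.9]
contact_force: [-0.1, 0.4, -0.9]
gripper_width: 0.0283
```

```bash
python3 st.py
```

```text
12.7333 peg gauge mm -47.87 -2.2 z 0.1253 [-178.14    0.    -87.86] Fg [-0.09  0.43 -0.86] M [0.25 0.13 0.04] 0.02831005905678893
```

Call:
{"op": "send_rows", "data": {"motion": [{"travel":[0.0004,0,0],"spin":0},{"travel":[0,0,0],"spin":0},{"travel":[0,0,0],"spin":0}]}}

```text
time_s: 12.98
tcp_pos: [0.5963, -0.0311, 0.1253]
eef_rot: [-178.1, 0.0, -87.9]
contact_force: [-0.2, 0.6, -1.1]
gripper_width: 0.0289
```

```bash
python3 st.py
```

```text
12.9833 peg gauge mm -47.85 -2.45 z 0.1253 [-1.7814e+02  2.0000e-02 -8.7860e+01] Fg [-0.16  0.57 -1.11] M [0.43 0.14 0.04] 0.02891033073241838
```

Call:
{"op": "send_rows", "data": {"motion": [{"travel":[-0.0009,0,0],"spin":0},{"travel":[0,-0.003,0],"spin":0},{"travel":[0,-0.003,0],"spin":0},{"travel":[0,-0.003,0],"spin":0},{"travel":[0,0,0],"spin":0}]}}

```text
time_s: 13.4
tcp_pos: [0.6063, -0.03, 0.1258]
eef_rot: [-178.1, -0.0, -87.8]
contact_force: [-0.2, 0.1, 0.1]
gripper_width: 0.0289
```

```bash
python3 st.py
```

```text
13.4 peg gauge mm -37.81 -1.72 z 0.1258 [-1.7812e+02 -1.0000e-02 -8.7840e+01] Fg [-0.15  0.09  0.09] M [ 0.1   0.01 -0.01] 0.028945015306642178
```

Call:
{"op": "send_rows", "data": {"motion": [{"travel":[-0.0003,-0.003,0],"spin":0},{"travel":[0,-0.003,0],"spin":0},{"travel":[0,-0.003,0],"spin":0},{"travel":[0,0,0],"spin":0}]}}

```text
time_s: 13.73
tcp_pos: [0.6165, -0.0294, 0.1259]
eef_rot: [-178.1, -0.0, -87.8]
contact_force: [-0.2, -0.2, -0.6]
gripper_width: 0.0285
```

```bash
python3 st.py
```

```text
13.7333 peg gauge mm -27.62 -1.48 z 0.1259 [-1.7814e+02 -2.0000e-02 -8.7840e+01] Fg [-0.2  -0.19 -0.56] M [0.05 0.04 0.01] 0.02853700994227056
```

Call:
{"op": "send_rows", "data": {"motion": [{"travel":[0,-0.003,0],"spin":0},{"travel":[0,-0.003,0],"spin":0},{"travel":[0,-0.002,0],"spin":0},{"travel":[0,0,0],"spin":0}]}}

```text
time_s: 14.07
tcp_pos: [0.6254, -0.0291, 0.126]
eef_rot: [-178.2, -0.0, -87.9]
contact_force: [0.3, 0.0, -1.3]
gripper_width: 0.0287
```

```bash
python3 st.py
```

```text
14.0667 peg gauge mm -18.7 -1.49 z 0.126 [-1.7816e+02 -3.0000e-02 -8.7850e+01] Fg [ 0.33  0.01 -1.32] M [ 0.08  0.05 -0.01] 0.028740061407276647
```

Call:
{"op": "send_rows", "data": {"motion": [{"travel":[0,-0.001,0],"spin":0},{"travel":[0,-0.001,0],"spin":0},{"travel":[0,-0.001,0],"spin":0},{"travel":[0,0,0],"spin":0}]}}

```text
time_s: 14.4
tcp_pos: [0.6286, -0.029, 0.126]
eef_rot: [-178.2, -0.0, -87.9]
contact_force: [1.0, 0.0, -0.3]
gripper_width: 0.0285
```

Call:
{"op": "send_rows", "data": {"motion": [{"travel":[0,-0.001,0],"spin":0},{"travel":[0,-0.001,0],"spin":0},{"travel":[0,0,0],"spin":0}]}}

```text
time_s: 14.65
tcp_pos: [0.6307, -0.0289, 0.1262]
eef_rot: [-178.2, -0.0, -87.9]
contact_force: [-1.0, 0.5, -1.4]
gripper_width: 0.0287
```

```bash
python3 st.py
```

```text
14.65 peg gauge mm -13.39 -1.44 z 0.1262 [-1.7817e+02 -2.0000e-02 -8.7850e+01] Fg [-0.97  0.55 -1.4 ] M [0.08 0.11 0.06] 0.028744581936202964
```

Call:
{"op": "send_rows", "data": {"motion": [{"travel":[0,-0.001,0],"spin":0},{"travel":[0,-0.001,0],"spin":0},{"travel":[0,0,0],"spin":0}]}}

```text
time_s: 14.9
tcp_pos: [0.6329, -0.0288, 0.1264]
eef_rot: [-178.2, -0.0, -87.9]
contact_force: [-0.0, 0.1, -1.1]
gripper_width: 0.0285
```

Call:
{"op": "send_rows", "data": {"motion": [{"travel":[0,-0.001,0],"spin":0},{"travel":[0,-0.001,0],"spin":0},{"travel":[0,0,0],"spin":0}]}}

```text
time_s: 15.15
tcp_pos: [0.6351, -0.0288, 0.1264]
eef_rot: [-178.2, -0.0, -87.9]
contact_force: [-0.4, 0.4, -0.3]
gripper_width: 0.0286
```

```bash
python3 st.py
```

```text
15.15 peg gauge mm -8.99 -1.44 z 0.1264 [-1.7816e+02 -2.0000e-02 -8.7850e+01] Fg [-0.43  0.4  -0.29] M [ 0.12 -0.01 -0.03] 0.028610711509686738
```

Call:
{"op": "send_rows", "data": {"motion": [{"travel":[0,-0.001,0],"spin":0},{"travel":[0,-0.001,0],"spin":0},{"travel":[0,0,0],"spin":0}]}}

```text
time_s: 15.4
tcp_pos: [0.6373, -0.0287, 0.1265]
eef_rot: [-178.2, -0.0, -87.9]
contact_force: [-0.5, 0.5, -1.5]
gripper_width: 0.0287
```

```bash
python3 st.py
```

```text
15.4 peg gauge mm -6.75 -1.44 z 0.1265 [-1.7816e+02 -2.0000e-02 -8.7850e+01] Fg [-0.44  0.53 -1.53] M [0.1  0.05 0.02] 0.02869584723006002
```

Call:
{"op": "send_rows", "data": {"motion": [{"travel":[0,-0.001,0],"spin":0},{"travel":[0,0,0],"spin":0},{"travel":[0,0,0],"spin":0}]}}

```text
time_s: 15.65
tcp_pos: [0.6384, -0.0286, 0.1264]
eef_rot: [-178.2, -0.0, -87.9]
contact_force: [-0.2, 0.2, -1.2]
gripper_width: 0.0285
```

```bash
python3 st.py
```

```text
15.65 peg gauge mm -5.64 -1.43 z 0.1264 [-1.7817e+02 -2.0000e-02 -8.7850e+01] Fg [-0.22  0.22 -1.22] M [0.02 0.1  0.02] 0.028451593220023174
```

Nearing the visually expected stop, so I'm taking finer steps.

Call:
{"op": "send_rows", "data": {"motion": [{"travel":[0,-0.0006,0],"spin":0},{"travel":[0,0,0],"spin":0}]}}

```text
time_s: 15.82
tcp_pos: [0.6391, -0.0286, 0.1264]
eef_rot: [-178.2, -0.0, -87.9]
contact_force: [-0.8, 0.2, -0.8]
gripper_width: 0.0287
```

Call:
{"op": "send_rows", "data": {"motion": [{"travel":[0,-0.0006,0],"spin":0},{"travel":[0,0,0],"spin":0}]}}

```text
time_s: 15.98
tcp_pos: [0.6397, -0.0286, 0.1265]
eef_rot: [-178.2, -0.0, -87.9]
contact_force: [1.0, 0.0, 0.3]
gripper_width: 0.0285
```

Call:
{"op": "send_rows", "data": {"motion": [{"travel":[0,-0.0006,0],"spin":0},{"travel":[0,0,0],"spin":0}]}}

```text
time_s: 16.15
tcp_pos: [0.6404, -0.0286, 0.1265]
eef_rot: [-178.2, -0.0, -87.9]
contact_force: [-0.3, 0.4, -0.1]
gripper_width: 0.0288
```

```bash
python3 st.py
```

```text
16.15 peg gauge mm -3.72 -1.41 z 0.1265 [-1.7817e+02 -2.0000e-02 -8.7850e+01] Fg [-0.33  0.38 -0.09] M [ 0.16  0.04 -0.04] 0.028843940113740234
```

Call:
{"op": "send_rows", "data": {"motion": [{"travel":[0,-0.0006,0],"spin":0},{"travel":[0,0,0],"spin":0}]}}

```text
time_s: 16.32
tcp_pos: [0.641, -0.0285, 0.1265]
eef_rot: [-178.2, -0.0, -87.9]
contact_force: [-0.6, 0.0, -0.6]
gripper_width: 0.0288
```

Call:
{"op": "send_rows", "data": {"motion": [{"travel":[0,-0.0006,0],"spin":0},{"travel":[0,0,0],"spin":0}]}}

```text
time_s: 16.48
tcp_pos: [0.6417, -0.0285, 0.1266]
eef_rot: [-178.2, -0.0, -87.9]
contact_force: [-0.2, -0.7, -0.1]
gripper_width: 0.0287
```

```bash
python3 st.py
```

```text
16.4833 peg gauge mm -2.36 -1.41 z 0.1266 [-1.7817e+02 -2.0000e-02 -8.7850e+01] Fg [-0.27 -0.66 -0.14] M [ 0.05  0.14 -0.01] 0.028735498291832133
```

Call:
{"op": "send_rows", "data": {"motion": [{"travel":[0,-0.0006,0],"spin":0},{"travel":[0,0,0],"spin":0}]}}

```text
time_s: 16.65
tcp_pos: [0.6424, -0.0285, 0.1265]
eef_rot: [-178.2, -0.0, -87.9]
contact_force: [0.4, -0.5, -0.5]
gripper_width: 0.0285
```

```bash
python3 st.py
```

```text
16.65 peg gauge mm -1.71 -1.42 z 0.1265 [-1.7817e+02 -2.0000e-02 -8.7850e+01] Fg [ 0.39 -0.52 -0.48] M [0.13 0.04 0.02] 0.028517781484121582
```

Call:
{"op": "send_rows", "data": {"motion": [{"travel":[0,-0.0006,0],"spin":0},{"travel":[0,0,0],"spin":0}]}}

```text
time_s: 16.82
tcp_pos: [0.643, -0.0285, 0.1266]
eef_rot: [-178.2, -0.0, -87.9]
contact_force: [-0.7, 0.3, -0.4]
gripper_width: 0.0289
```

```bash
python3 st.py
```

```text
16.8167 peg gauge mm -1.03 -1.42 z 0.1266 [-1.7817e+02 -2.0000e-02 -8.7860e+01] Fg [-0.72  0.28 -0.44] M [-0.03  0.09  0.03] 0.0289249545486471
```

Call:
{"op": "send_rows", "data": {"motion": [{"travel":[0,-0.0006,0],"spin":0},{"travel":[0,0,0],"spin":0}]}}

```text
time_s: 16.98
tcp_pos: [0.6437, -0.0285, 0.1266]
eef_rot: [-178.2, -0.0, -87.9]
contact_force: [0.6, 0.3, -1.4]
gripper_width: 0.029
```

```bash
python3 st.py
```

```text
16.9833 peg gauge mm -0.4 -1.44 z 0.1266 [-1.7817e+02 -2.0000e-02 -8.7850e+01] Fg [ 0.62  0.32 -1.42] M [ 0.06  0.12 -0.02] 0.02901102655888438
```

Call:
{"op": "send_rows", "data": {"motion": [{"travel":[0,-0.0006,0],"spin":0},{"travel":[0,0,0],"spin":0}]}}

```text
time_s: 17.15
tcp_pos: [0.6444, -0.0284, 0.1266]
eef_rot: [-178.2, -0.0, -87.9]
contact_force: [0.5, 0.2, -0.7]
gripper_width: 0.0286
```

```bash
python3 st.py
```

```text
17.15 peg gauge mm 0.28 -1.4 z 0.1266 [-1.7817e+02 -2.0000e-02 -8.7850e+01] Fg [ 0.55  0.21 -0.73] M [0.07 0.03 0.03] 0.028619974999956672
```

Call:
{"op": "send_rows", "data": {"motion": [{"travel":[0,-0.0006,0],"spin":0},{"travel":[0,0,0],"spin":0}]}}

```text
time_s: 17.32
tcp_pos: [0.6449, -0.0284, 0.1266]
eef_rot: [-178.2, -0.0, -87.9]
contact_force: [-0.1, -0.3, -0.5]
gripper_width: 0.0285
```

Call:
{"op": "send_rows", "data": {"motion": [{"travel":[0,-0.0006,0],"spin":0},{"travel":[0,0,0],"spin":0}]}}

```text
time_s: 17.48
tcp_pos: [0.6453, -0.0285, 0.1266]
eef_rot: [-178.2, -0.0, -87.9]
contact_force: [-0.1, 0.3, -0.6]
gripper_width: 0.0283
```

```bash
python3 st.py
```

```text
17.4833 peg gauge mm 1.18 -1.53 z 0.1266 [-1.7822e+02 -3.0000e-02 -8.7860e+01] Fg [-0.06  0.28 -0.61] M [ 0.05  0.14 -0.09] 0.02834340659170684
```

Call:
{"op": "send_rows", "data": {"motion": [{"travel":[0,-0.0006,0],"spin":0},{"travel":[0,0,0],"spin":0}]}}

```text
time_s: 17.65
tcp_pos: [0.6455, -0.0286, 0.1265]
eef_rot: [-178.3, -0.0, -87.9]
contact_force: [-0.3, 0.6, -0.0]
gripper_width: 0.0286
```

```bash
python3 st.py
```

```text
17.65 peg gauge mm 1.32 -1.62 z 0.1265 [-1.7827e+02 -4.0000e-02 -8.7860e+01] Fg [-0.3   0.63 -0.03] M [ 0.12  0.35 -0.02] 0.028626999548589365
```

Call:
{"op": "send_rows", "data": {"motion": [{"travel":[0,-0.0006,0],"spin":0}]}}

```text
time_s: 17.73
tcp_pos: [0.6457, -0.0286, 0.1265]
eef_rot: [-178.3, -0.0, -87.9]
contact_force: [-2.1, -0.5, 0.3]
gripper_width: 0.0288
```

```bash
python3 st.py
```

```text
17.7333 peg gauge mm 1.56 -1.67 z 0.1265 [-1.783e+02 -4.000e-02 -8.786e+01] Fg [-2.14 -0.4   0.26] M [ 0.08  0.97 -0.01] 0.028835434009633575
```

Call:
{"op": "send_rows", "data": {"motion": [{"travel":[0,-0.0008,0],"spin":0}]}}

```text
time_s: 17.82
tcp_pos: [0.646, -0.0287, 0.1263]
eef_rot: [-178.4, -0.0, -87.9]
contact_force: [-3.0, -0.5, 1.3]
gripper_width: 0.0285
```

```bash
python3 st.py
```

```text
17.8167 peg gauge mm 1.77 -1.76 z 0.1263 [-1.7837e+02 -5.0000e-02 -8.7870e+01] Fg [-3.05 -0.39  1.33] M [0.01 1.34 0.01] 0.028518055433973167
```

Call:
{"op": "send_rows", "data": {"motion": [{"travel":[0,-0.0012,0],"spin":0}]}}

```text
time_s: 17.9
tcp_pos: [0.6464, -0.0288, 0.1262]
eef_rot: [-178.5, -0.1, -87.9]
contact_force: [-3.8, 0.1, 1.3]
gripper_width: 0.0283
```

```bash
python3 st.py
```

```text
17.9 peg gauge mm 2.12 -1.87 z 0.1262 [-1.7846e+02 -6.0000e-02 -8.7880e+01] Fg [-3.79  0.27  1.33] M [0.07 1.97 0.02] 0.028326023646686623
```

Call:
{"op": "send_rows", "data": {"motion": [{"travel":[0,-0.0014,0],"spin":0}]}}

```text
time_s: 17.98
tcp_pos: [0.6468, -0.0289, 0.1261]
eef_rot: [-178.6, -0.1, -87.9]
contact_force: [-5.6, 0.4, 2.9]
gripper_width: 0.0291
```

```bash
python3 st.py
```

```text
17.9833 peg gauge mm 2.44 -2.03 z 0.1261 [-1.7858e+02 -7.0000e-02 -8.7880e+01] Fg [-5.63  0.62  2.93] M [0.09 2.61 0.04] 0.029100865807382848
```

Call:
{"op": "send_rows", "data": {"motion": [{"travel":[0,-0.0014,0],"spin":0}]}}

```text
time_s: 18.07
tcp_pos: [0.647, -0.0291, 0.126]
eef_rot: [-178.7, -0.1, -87.9]
contact_force: [-6.4, -0.6, 3.4]
gripper_width: 0.0286
```

```bash
python3 st.py
```

```text
18.0667 peg gauge mm 2.63 -2.25 z 0.126 [-1.7871e+02 -9.0000e-02 -8.7890e+01] Fg [-6.39 -0.39  3.42] M [ 0.18  2.78 -0.04] 0.02857357331163955
```

Call:
{"op": "send_rows", "data": {"motion": [{"travel":[-0.0003,-0.0012,-0.0004],"spin":0}]}}

```text
time_s: 18.15
tcp_pos: [0.647, -0.029, 0.126]
eef_rot: [-178.9, -0.1, -87.9]
contact_force: [-5.7, -0.1, 1.2]
gripper_width: 0.0286
```

```bash
python3 st.py
```

```text
18.15 peg gauge mm 2.47 -2.15 z 0.126 [-1.7887e+02 -1.0000e-01 -8.7900e+01] Fg [-5.71  0.08  1.19] M [ 0.    2.27 -0.03] 0.028596504492389693
```

Call:
{"op": "send_rows", "data": {"motion": [{"travel":[-0.0003,-0.0012,-0.0004],"spin":0}]}}

```text
time_s: 18.23
tcp_pos: [0.647, -0.0289, 0.126]
eef_rot: [-179.0, -0.1, -87.9]
contact_force: [-4.9, -1.3, 1.3]
gripper_width: 0.0289
```

```bash
python3 st.py
```

```text
18.2333 peg gauge mm 2.4 -2.04 z 0.126 [-1.7902e+02 -1.2000e-01 -8.7920e+01] Fg [-4.89 -1.18  1.32] M [-0.12  2.07  0.01] 0.02886378026569008
```

Call:
{"op": "send_rows", "data": {"motion": [{"travel":[-0.0001,-0.0015,-0.0003],"spin":0},{"travel":[-0.0001,-0.0015,-0.0003],"spin":0}]}}

```text
time_s: 18.4
tcp_pos: [0.6474, -0.0291, 0.1259]
eef_rot: [-179.3, -0.2, -87.9]
contact_force: [-7.8, -0.1, 3.0]
gripper_width: 0.0289
```

```bash
python3 st.py
```

```text
18.4 peg gauge mm 2.67 -2.3 z 0.1259 [-1.7933e+02 -1.5000e-01 -8.7940e+01] Fg [-7.77  0.2   3.02] M [ 0.16  2.89 -0.01] 0.028923454568868065
```

Call:
{"op": "send_rows", "data": {"motion": [{"travel":[-0.0001,-0.0014,-0.0003],"spin":0},{"travel":[-0.0001,-0.0014,-0.0003],"spin":0}]}}

```text
time_s: 18.57
tcp_pos: [0.6475, -0.0293, 0.126]
eef_rot: [-179.7, -0.2, -88.0]
contact_force: [-5.7, -0.1, 2.4]
gripper_width: 0.0286
```

```bash
python3 st.py
```

```text
18.5667 peg gauge mm 2.61 -2.48 z 0.126 [-179.65   -0.18  -87.97] Fg [-5.72  0.08  2.39] M [ 0.33  2.59 -0.02] 0.028583786248446454
```

Call:
{"op": "send_rows", "data": {"motion": [{"travel":[-0.0003,-0.0013,-0.0003],"spin":0},{"travel":[-0.0002,-0.0013,-0.0003],"spin":0}]}}

```text
time_s: 18.73
tcp_pos: [0.6476, -0.0292, 0.1259]
eef_rot: [-180.0, -0.2, -88.0]
contact_force: [-5.8, -0.1, 2.7]
gripper_width: 0.0289
```

```bash
python3 st.py
```

```text
18.7333 peg gauge mm 2.56 -2.36 z 0.1259 [-179.96   -0.21  -88.  ] Fg [-5.77  0.08  2.73] M [ 0.09  2.47 -0.01] 0.028893246560211323
```

Call:
{"op": "send_rows", "data": {"motion": [{"travel":[-0.0002,-0.0014,-0.0003],"spin":0},{"travel":[-0.0002,-0.0014,-0.0003],"spin":0}]}}

```text
time_s: 18.9
tcp_pos: [0.6479, -0.0291, 0.1259]
eef_rot: [179.7, -0.2, -88.0]
contact_force: [-6.8, 0.6, 2.8]
gripper_width: 0.0287
```

```bash
python3 st.py
```

```text
18.9 peg gauge mm 2.64 -2.37 z 0.1259 [179.72  -0.24 -88.01] Fg [-6.73  0.83  2.8 ] M [0.09 2.61 0.  ] 0.028747884072321206
```

Call:
{"op": "send_rows", "data": {"motion": [{"travel":[-0.0002,-0.0013,-0.0003],"spin":0},{"travel":[-0.0002,-0.0014,-0.0003],"spin":0}]}}

```text
time_s: 19.07
tcp_pos: [0.648, -0.0292, 0.1259]
eef_rot: [179.4, -0.3, -88.0]
contact_force: [-6.6, -0.2, 1.0]
gripper_width: 0.0289
```

```bash
python3 st.py
```

```text
19.0667 peg gauge mm 2.62 -2.41 z 0.1259 [179.41  -0.28 -88.04] Fg [-6.61  0.07  0.95] M [0.09 2.62 0.01] 0.028854390515559346
```

Call:
{"op": "send_rows", "data": {"motion": [{"travel":[-0.0002,-0.0014,-0.0003],"spin":0},{"travel":[-0.0002,-0.0013,-0.0003],"spin":0}]}}

```text
time_s: 19.23
tcp_pos: [0.6482, -0.0292, 0.1258]
eef_rot: [179.1, -0.3, -88.1]
contact_force: [-5.4, -0.5, 2.7]
gripper_width: 0.0288
```

```bash
python3 st.py
```

```text
19.2333 peg gauge mm 2.64 -2.48 z 0.1258 [179.1   -0.31 -88.06] Fg [-5.46 -0.36  2.74] M [0.09 2.48 0.02] 0.028764743677503528
```

Call:
{"op": "send_rows", "data": {"motion": [{"travel":[-0.0002,-0.0013,-0.0003],"spin":0},{"travel":[-0.0002,-0.0014,-0.0003],"spin":0}]}}

```text
time_s: 19.4
tcp_pos: [0.6484, -0.0292, 0.1258]
eef_rot: [178.8, -0.3, -88.1]
contact_force: [-6.2, -0.7, 2.1]
gripper_width: 0.0286
```

```bash
python3 st.py
```

```text
19.4 peg gauge mm 2.69 -2.52 z 0.1258 [178.79  -0.35 -88.09] Fg [-6.19 -0.46  2.15] M [0.12 2.58 0.01] 0.028618233941809262
```

Call:
{"op": "send_rows", "data": {"motion": [{"travel":[-0.0002,-0.0013,-0.0003],"spin":0},{"travel":[-0.0002,-0.0013,-0.0003],"spin":0}]}}

```text
time_s: 19.57
tcp_pos: [0.6486, -0.0292, 0.1258]
eef_rot: [178.5, -0.4, -88.1]
contact_force: [-5.4, 0.2, 2.4]
gripper_width: 0.0288
```

Call:
{"op": "send_rows", "data": {"motion": [{"travel":[-0.0002,0.001,0],"spin":0},{"travel":[-0.0004,0.002,0],"spin":0},{"travel":[0,0.001,0],"spin":0},{"travel":[0,0,0],"spin":0}]}}

```text
time_s: 19.9
tcp_pos: [0.6468, -0.0283, 0.1261]
eef_rot: [178.7, -0.3, -88.1]
contact_force: [-0.8, -0.2, -0.7]
gripper_width: 0.0286
```

```bash
python3 st.py
```

```text
19.9 peg gauge mm 1.02 -1.52 z 0.1261 [178.73  -0.35 -88.1 ] Fg [-0.79 -0.18 -0.65] M [0.03 0.47 0.02] 0.028554757433460882
```

Call:
{"op": "send_rows", "data": {"motion": [{"travel":[0,0.003,0],"spin":0},{"travel":[0,0.004,0],"spin":0},{"travel":[0,0.004,0],"spin":0},{"travel":[0,0.004,0],"spin":0}]}}

```text
time_s: 20.23
tcp_pos: [0.6322, -0.0285, 0.1264]
eef_rot: [178.9, -0.3, -88.1]
contact_force: [-0.4, -1.0, -0.5]
gripper_width: 0.0287
```

```bash
python3 st.py
```

```text
20.2333 peg gauge mm -13.46 -1.26 z 0.1264 [178.87  -0.34 -88.09] Fg [-0.47 -0.96 -0.48] M [ 0.11 -0.06 -0.02] 0.02873288625297739
```

Call:
{"op": "send_rows", "data": {"motion": [{"travel":[0,0.004,0],"spin":0},{"travel":[0,0.004,0],"spin":0},{"travel":[0,0.004,0],"spin":0}]}}

```text
time_s: 20.48
tcp_pos: [0.6188, -0.0289, 0.127]
eef_rot: [178.9, -0.3, -88.1]
contact_force: [0.3, 0.5, -1.0]
gripper_width: 0.0286
```

```bash
python3 st.py
```

```text
20.4833 peg gauge mm -26.87 -1.25 z 0.127 [178.91  -0.33 -88.08] Fg [ 0.27  0.49 -1.04] M [ 0.15 -0.1   0.  ] 0.028602637023472707
```

Call:
{"op": "send_rows", "data": {"motion": [{"travel":[0,0.004,0],"spin":0},{"travel":[0,0.005,0],"spin":0},{"travel":[0,0.006,0],"spin":0},{"travel":[0,0.007,0],"spin":0},{"travel":[0,0.008,0],"spin":0}]}}

```text
time_s: 20.9
tcp_pos: [0.5862, -0.03, 0.1277]
eef_rot: [178.9, -0.3, -88.1]
contact_force: [0.2, -0.1, -0.4]
gripper_width: 0.0287
```

Call:
{"op": "send_rows", "data": {"motion": [{"travel":[0,0.01,0],"spin":0},{"travel":[0,0.01,0],"spin":0},{"travel":[0,0.005,0],"spin":0},{"travel":[0,0,-0.01],"spin":0},{"travel":[0,0,-0.02],"spin":0}]}}

```text
time_s: 21.32
tcp_pos: [0.5537, -0.0313, 0.1563]
eef_rot: [178.5, -0.3, -88.1]
contact_force: [1.0, 1.0, -1.0]
gripper_width: 0.0284
```

Call:
{"op": "send_rows", "data": {"motion": [{"travel":[0,0,-0.025],"spin":0},{"travel":[0,0,-0.025],"spin":0},{"travel":[0,0,-0.01],"spin":0},{"travel":[0,0,0],"spin":0},{"travel":[0,0,0],"spin":0}]}}

```text
time_s: 21.73
tcp_pos: [0.5573, -0.0309, 0.2269]
eef_rot: [179.0, -0.3, -88.0]
contact_force: [-1.0, -0.0, -1.2]
gripper_width: 0.0284
```

```bash
python3 st.py
```

```text
21.7333 peg gauge mm -90.0 -1.83 z 0.2269 [179.04  -0.34 -88.04] Fg [-1.02 -0.01 -1.2 ] M [ 0.13 -0.03  0.03] 0.02842414684985437
```

Call:
{"op": "send_rows", "data": {"motion": [{"travel":[-0.015,0.0008,-0.003],"spin":0},{"travel":[-0.03,0.0008,-0.003],"spin":0},{"travel":[-0.037,0.0008,-0.003],"spin":0},{"travel":[-0.037,0.0008,-0.003],"spin":0},{"travel":[-0.037,0.0008,-0.003],"spin":0}]}}

```text
time_s: 22.15
tcp_pos: [0.5464, 0.1235, 0.238]
eef_rot: [178.8, -0.5, -88.6]
contact_force: [0.6, 0.2, -0.7]
gripper_width: 0.0288
```

Call:
{"op": "send_rows", "data": {"motion": [{"travel":[-0.037,0.0008,0],"spin":0},{"travel":[-0.037,0.0008,0],"spin":0},{"travel":[-0.037,0.0008,0],"spin":0},{"travel":[-0.035,0.0008,0],"spin":0},{"travel":[-0.03,0.0008,0],"spin":0}]}}

```text
time_s: 22.57
tcp_pos: [0.5345, 0.3078, 0.2325]
eef_rot: [178.5, -0.6, -88.6]
contact_force: [1.5, -0.9, -0.8]
gripper_width: 0.0285
```

Call:
{"op": "send_rows", "data": {"motion": [{"travel":[-0.03,0.0008,0],"spin":0},{"travel":[-0.025,0.0008,0],"spin":0},{"travel":[-0.015,0.0008,0],"spin":0},{"travel":[0,0,0],"spin":0},{"travel":[0,0,0],"spin":0}]}}

```text
time_s: 22.98
tcp_pos: [0.5264, 0.3864, 0.2239]
eef_rot: [178.1, -1.0, -88.3]
contact_force: [-0.3, -0.6, -1.2]
gripper_width: 0.0286
```

```bash
cat > hole.py <<'E'
from top import *
import sys
s=r.get_state();print(s['time_s'],np.round(s['tcp_pos'],4),np.round(s['eef_rot'],2),np.abs(s['qd']).max())
k=cal('wrist');im,d=r.capture('wrist');C=cloud(d,k);cv2.imwrite('pics/'+sys.argv[1]+'.png',im)
for t in('pass_block_hole1','plain_peg_c_mid','peg_mid'):
    print(t,[(round(x['conf'],2),w('wrist',x['at'],k).round(4).tolist()) for x in r.pinpoint('wrist',t)[:4]])
# plan-view of block top: rasterise points at z .040-.052, find hole blobs
R0=.001;x0,y0=.45,.22;H=np.zeros((240,140),np.uint8)
q=C[(C[...,2]>.040)&(C[...,2]<.052)]
i=((q[:,1]-y0)/R0).astype(int);j=((q[:,0]-x0)/R0).astype(int);m=(i>=0)&(i<240)&(j>=0)&(j<140)
H[i[m],j[m]]=255;H=cv2.morphologyEx(H,cv2.MORPH_CLOSE,np.ones((4,4)))
cv2.imwrite('pics/plan.png',cv2.resize(H,None,fx=2,fy=2,interpolation=0))
n,l,st,c=cv2.connectedComponentsWithStats((H==0).astype(np.uint8))
for a in range(n):
    if 300<st[a,4]<2000: print('blob',(x0+c[a,0]*R0).round(4),(y0+c[a,1]*R0).round(4),st[a])
# held peg cap in tool coords
T=rot(s['eef_rot']);L=(C-s['tcp_pos'])@T;I=im.astype(int)
m=(abs(L[...,0])<.03)&(abs(L[...,1])<.02)&(L[...,2]<-.03)&(L[...,2]>-.06)&(I[...,0]>I[...,2]+15)
q=L[m];z=np.median(q[:,2]);q=q[(abs(q[:,1])<.003)&(abs(q[:,2]-z)<.002)];print('cap',z,q[:,0].min(),q[:,0].max())
E
python3 hole.py w4
```

```text
22.9833 [0.5264 0.3864 0.2239] [178.12  -1.01 -88.27] 1.3607812335820404
pass_block_hole1 [(0.86, [0.5105, 0.3069, 0.0448]), (0.76, [0.5278, 0.3622, 0.0463])]
plain_peg_c_mid [(0.55, [0.4945, 0.2548, 0.0799])]
peg_mid [(0.75, [0.5245, 0.39, 0.2084])]
blob 0.5094 0.3109 [ 43  75  33  33 888]
blob 0.526 0.3642 [ 60 128  33  33 894]
cap -0.049107699624552456 -0.013770873852279744 0.01239902299929562
```

View pics/w4.png

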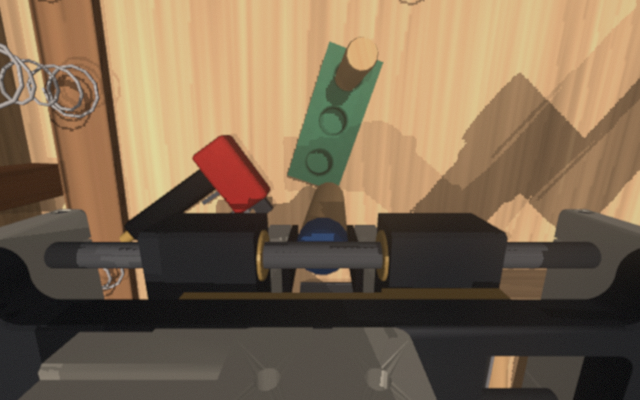

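Call:
{"op": "send_rows", "data": {"motion": [{"travel":[0.006,-0.0015,0.003],"spin":0},{"travel":[0.008,-0.0015,0.01],"spin":0},{"travel":[0.0055,-0.0015,0.015],"spin":0},{"travel":[0,0,0.015],"spin":0},{"travel":[0,0,0.01],"spin":0}]}}

```text
time_s: 23.6
tcp_pos: [0.5335, 0.359, 0.1736]
eef_rot: [178.5, -0.6, -88.6]
contact_force: [-1.1, 0.5, -0.5]
gripper_width: 0.0283
```

Call:
{"op": "send_rows", "data": {"motion": [{"travel":[0,0,0.005],"spin":0},{"travel":[0,0,0],"spin":0},{"travel":[0,0,0],"spin":0},{"travel":[0,0,0],"spin":0}]}}

```text
time_s: 23.93
tcp_pos: [0.5329, 0.3551, 0.1658]
eef_rot: [178.4, -0.8, -88.8]
contact_force: [0.6, -0.8, 0.2]
gripper_width: 0.0288
```

```bash
cat > ft.py <<'E'
from h import *
s=r.get_state();T=rot(s['eef_rot']);t=np.array(s['tcp_pos'])
f=t+T@[-.0007,0,.0815];print(s['time_s'],'tcp',t.round(4),'foot',f.round(4),'err to hole',((np.array([.5265,.3647])-f[:2])*1e3).round(1),'tool err mm',((T.T@np.array([.5265-f[0],.3647-f[1],0]))*1e3).round(1),'rpy',np.round(s['eef_rot'],2),'F',np.round(s['contact_force'],1),'M',np.round(s['moment'],2),s['gripper_width'])
E
python3 ft.py
```

```text
23.9333 tcp [0.5329 0.3551 0.1658] foot [0.5306 0.3546 0.0843] err to hole [-4.1 10.1] tool err mm [-10.1   3.9  -0. ] rpy [178.36  -0.78 -88.79] F [ 0.6 -0.8  0.2] M [ 0.16 -0.16 -0.04] 0.028825360712611308
```

Call:
{"op": "send_rows", "data": {"motion": [{"travel":[-0.005,0.002,0],"spin":0},{"travel":[-0.004,0.0015,0],"spin":0},{"travel":[0,0,0],"spin":0},{"travel":[0,0,0],"spin":0},{"travel":[0,0,0],"spin":0}]}}

```text
time_s: 24.35
tcp_pos: [0.5297, 0.3668, 0.1683]
eef_rot: [178.5, -0.6, -88.7]
contact_force: [1.3, 0.9, 0.4]
gripper_width: 0.029
```

```bash
python3 ft.py
```

```text
24.35 tcp [0.5297 0.3668 0.1683] foot [0.5276 0.3666 0.0868] err to hole [-1.1 -1.9] tool err mm [1.8 1.1 0. ] rpy [178.53  -0.62 -88.72] F [1.3 0.9 0.4] M [ 0.08 -0.14  0.01] 0.028985537833796465
```

Call:
{"op": "send_rows", "data": {"motion": [{"travel":[0.0014,0.0009,0.005],"spin":0},{"travel":[0,0,0.008],"spin":0},{"travel":[0,0,0.008],"spin":0},{"travel":[0,0,0.004],"spin":0},{"travel":[0,0,0],"spin":0}]}}

```text
time_s: 24.77
tcp_pos: [0.5277, 0.3649, 0.1406]
eef_rot: [178.5, -0.6, -88.7]
contact_force: [0.3, 0.3, -1.9]
gripper_width: 0.0284
```

Call:
{"op": "send_rows", "data": {"motion": [{"travel":[0,0,0],"spin":0},{"travel":[0,0,0],"spin":0}]}}

```text
time_s: 24.93
tcp_pos: [0.5274, 0.3644, 0.1395]
eef_rot: [178.5, -0.7, -88.7]
contact_force: [-0.2, -0.4, -0.4]
gripper_width: 0.0284
```

```bash
python3 ft.py; sed -i 's/^for t in.*/for t in ():/' hole.py; python3 hole.py w5
```

```text
24.9333 tcp [0.5274 0.3644 0.1395] foot [0.5252 0.3641 0.058 ] err to hole [1.3 0.6] tool err mm [-0.6 -1.3 -0. ] rpy [178.46  -0.69 -88.71] F [-0.2 -0.4 -0.4] M [ 0.17 -0.15  0.04] 0.02844198160562281
24.9333 [0.5274 0.3644 0.1395] [178.46  -0.69 -88.71] 0.21946138695419706
blob 0.5097 0.3108 [ 44  75  33  33 873]
cap -0.048900392036007885 -0.01376930338239153 0.012913149051904785
```

View pics/w5.png

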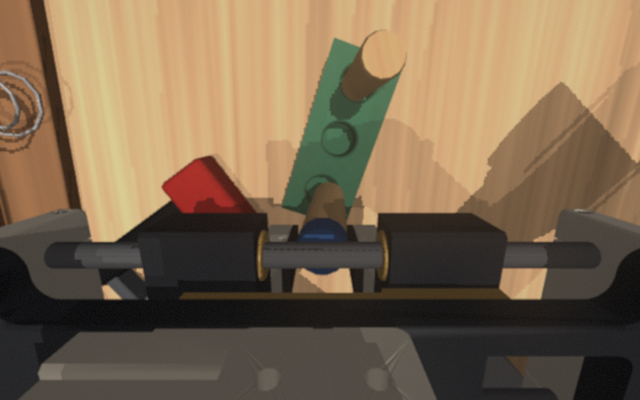

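Call:
{"op": "send_rows", "data": {"motion": [{"travel":[-0.0006,-0.0018,0.004],"spin":0},{"travel":[0,0,0.005],"spin":0},{"travel":[0,0,0.005],"spin":0},{"travel":[0,0,0.003],"spin":0},{"travel":[0,0,0],"spin":0}]}}

```text
time_s: 25.4
tcp_pos: [0.5306, 0.3656, 0.1225]
eef_rot: [178.7, -0.6, -88.7]
contact_force: [1.2, -1.4, 0.0]
gripper_width: 0.0289
```

```bash
python3 ft.py
```

```text
25.4 tcp [0.5306 0.3656 0.1225] foot [0.5287 0.3654 0.041 ] err to hole [-2.2 -0.7] tool err mm [0.7 2.2 0.1] rpy [178.65  -0.58 -88.69] F [ 1.2 -1.4  0. ] M [-0.17 -0.76  0.05] 0.028904738229133697
```

Call:
{"op": "send_rows", "data": {"motion": [{"travel":[0.0003,0.0014,0.002],"spin":0},{"travel":[0,0,0.004],"spin":0},{"travel":[0,0,0.004],"spin":0},{"travel":[0,0,0],"spin":0}]}}

```text
time_s: 25.73
tcp_pos: [0.5305, 0.3654, 0.1126]
eef_rot: [178.8, -0.5, -88.7]
contact_force: [2.2, -0.4, -1.0]
gripper_width: 0.0285
```

```bash
python3 ft.py
```

```text
25.7333 tcp [0.5305 0.3654 0.1126] foot [0.5288 0.3653 0.0311] err to hole [-2.3 -0.6] tool err mm [0.5 2.3 0.1] rpy [178.83  -0.52 -88.68] F [ 2.2 -0.4 -1. ] M [-0.13 -1.1   0.01] 0.028508762607461283
```

Call:
{"op": "send_rows", "data": {"motion": [{"travel":[0,-0.0014,0],"spin":0},{"travel":[0,-0.0004,0.003],"spin":0},{"travel":[0,0,0.003],"spin":0},{"travel":[0,0,0],"spin":0}]}}

```text
time_s: 26.07
tcp_pos: [0.531, 0.3649, 0.1049]
eef_rot: [178.7, -0.6, -88.7]
contact_force: [1.6, -0.1, -0.1]
gripper_width: 0.0286
```

```bash
python3 ft.py
```

```text
26.0667 tcp [0.531  0.3649 0.1049] foot [0.5292 0.3647 0.0234] err to hole [-2.7  0. ] tool err mm [-0.1  2.7  0.1] rpy [178.68  -0.59 -88.7 ] F [ 1.6 -0.1 -0.1] M [-0.02 -0.8   0.06] 0.028583896496756266
```

Call:
{"op": "send_rows", "data": {"motion": [{"travel":[0,-0.0012,0],"spin":0},{"travel":[0,-0.0006,0.002],"spin":0},{"travel":[0,0,0.002],"spin":0},{"travel":[0,0,0],"spin":0}]}}

```text
time_s: 26.4
tcp_pos: [0.532, 0.3648, 0.0998]
eef_rot: [178.6, -0.6, -88.7]
contact_force: [0.3, 0.2, -0.7]
gripper_width: 0.0284
```

```bash
python3 ft.py
```

```text
26.4 tcp [0.532  0.3648 0.0998] foot [0.53   0.3645 0.0183] err to hole [-3.5  0.2] tool err mm [-0.2  3.5  0.1] rpy [178.59  -0.61 -88.72] F [ 0.3  0.2 -0.7] M [ 0.08 -0.29  0.05] 0.02844570061815036
```

Call:
{"op": "send_rows", "data": {"motion": [{"travel":[0,-0.0003,0.002],"spin":0},{"travel":[0,0,0.001],"spin":0},{"travel":[0,0,0],"spin":0}]}}

```text
time_s: 26.65
tcp_pos: [0.5324, 0.365, 0.0969]
eef_rot: [178.6, -0.6, -88.7]
contact_force: [-1.1, 0.7, 1.6]
gripper_width: 0.0287
```

```bash
python3 ft.py
```

```text
26.65 tcp [0.5324 0.365  0.0969] foot [0.5304 0.3648 0.0154] err to hole [-3.9 -0.1] tool err mm [-0.   3.9  0.1] rpy [178.61  -0.6  -88.7 ] F [-1.1  0.7  1.6] M [0.06 0.09 0.04] 0.028743798015088588
```

Call:
{"op": "send_rows", "data": {"motion": [{"travel":[0,0,0.0008],"spin":0},{"travel":[0,0,0],"spin":0}]}}

```text
time_s: 26.82
tcp_pos: [0.5325, 0.3652, 0.097]
eef_rot: [178.7, -0.6, -88.7]
contact_force: [-0.1, -0.9, -0.1]
gripper_width: 0.0288
```

```bash
python3 ft.py
```

```text
26.8167 tcp [0.5325 0.3652 0.097 ] foot [0.5306 0.3651 0.0155] err to hole [-4.1 -0.4] tool err mm [0.3 4.1 0.1] rpy [178.65  -0.57 -88.68] F [-0.1 -0.9 -0.1] M [-0.04  0.1   0.02] 0.028767694379182605
```

Call:
{"op": "send_rows", "data": {"motion": [{"travel":[0,0,0],"spin":0},{"travel":[0,0,0],"spin":0},{"travel":[0,0,0],"spin":0},{"travel":[0,0,0],"spin":0},{"travel":[0,0,0],"spin":0}], "gripper": 0.2}}

```text
time_s: 27.23
tcp_pos: [0.5323, 0.3653, 0.0966]
eef_rot: [178.6, -0.5, -88.7]
contact_force: [-1.1, -0.3, -0.3]
gripper_width: 0.0515
```

Call:
{"op": "send_rows", "data": {"motion": [{"travel":[0,0,0],"spin":0},{"travel":[0,0,0],"spin":0},{"travel":[0,0,0],"spin":0},{"travel":[0,0,0],"spin":0}]}}

```text
time_s: 27.57
tcp_pos: [0.5323, 0.3653, 0.0963]
eef_rot: [178.6, -0.6, -88.7]
contact_force: [-0.2, -1.1, -0.3]
gripper_width: 0.0527
```

```bash
python3 ft.py; python3 hole.py w6
```

```text
27.5667 tcp [0.5323 0.3653 0.0963] foot [0.5304 0.3651 0.0149] err to hole [-3.9 -0.4] tool err mm [0.4 3.9 0.1] rpy [178.63  -0.56 -88.7 ] F [-0.2 -1.1 -0.3] M [ 0.11 -0.15 -0.03] 0.05266861092677173
27.5667 [0.5323 0.3653 0.0963] [178.63  -0.56 -88.7 ] 0.04926596616420865
blob 0.5097 0.3107 [ 44  75  33  33 863]
cap -0.0487671022110974 0.005621798998016741 0.013741304267126171
```

Call:
{"op": "send_rows", "data": {"motion": [{"travel":[0,0,-0.006],"spin":0},{"travel":[0,0,-0.01],"spin":0},{"travel":[0,0,-0.012],"spin":0},{"travel":[0,0,-0.015],"spin":0},{"travel":[0,0,-0.02],"spin":0}]}}

```text
time_s: 28.03
tcp_pos: [0.532, 0.3641, 0.1595]
eef_rot: [178.3, -0.9, -88.7]
contact_force: [-0.1, -0.2, -1.1]
gripper_width: 0.0528
```

Call:
{"op": "send_rows", "data": {"motion": [{"travel":[0,0,-0.025],"spin":0},{"travel":[0,0,-0.025],"spin":0},{"travel":[-0.01,0,-0.02],"spin":0},{"travel":[-0.02,0,0],"spin":0},{"travel":[-0.025,0,0],"spin":0}]}}

```text
time_s: 28.45
tcp_pos: [0.5354, 0.4187, 0.2452]
eef_rot: [178.8, -0.4, -88.9]
contact_force: [0.4, 0.9, -0.5]
gripper_width: 0.0526
```

Call:
{"op": "send_rows", "data": {"motion": [{"travel":[-0.01,0,0],"spin":0},{"travel":[0,0,0],"spin":0},{"travel":[0,0,0],"spin":0},{"travel":[0,0,0],"spin":0}]}}

```text
time_s: 28.78
tcp_pos: [0.5352, 0.4325, 0.2488]
eef_rot: [179.0, -0.2, -88.7]
contact_force: [0.1, -0.2, -0.5]
gripper_width: 0.0524
```

```bash
python3 - <<'E'
from top import *
s=r.get_state();print(s['time_s'],s['tcp_pos'],s['contact_force'])
k=cal('wrist');im,d=r.capture('wrist');C=cloud(d,k);cv2.imwrite('pics/w7.png',im)
for n,(x,y) in {'peg':(.527,.365),'c':(.493,.257)}.items():
    q=C[(np.hypot(C[...,0]-x,C[...,1]-y)<.022)&(C[...,2]>.08)];z=np.percentile(q[:,2],90);t=q[q[:,2]>z-.006];print(n,len(q),'top z',z.round(4),'centre',t[:,:2].mean(0).round(4),np.ptp(t[:,:2],0).round(4))
for c,T in(('wrist',['peg_mid','plain_peg_c_mid']),('scene',['spring_a','staple_box','plain_peg_a_mid'])):
    if c=='scene': r.capture(c)
    k2=k if c=='wrist' else cal(c)
    for t in T: print(t,[(round(x['conf'],2),w(c,x['at'],k2).round(3).tolist()) for x in r.pinpoint(c,t)[:2]])
E
```

```text
28.7833 [0.53522718 0.43250342 0.2488438 ] [ 0.05609875 -0.24737231 -0.49622248]
peg 16115 top z 0.4387 centre [0.54   0.3689] [0. 0.]
c 1198 top z 0.1458 centre [0.4933 0.2617] [0.0295 0.0192]
peg_mid [(0.94, [0.525, 0.368, 0.08])]
plain_peg_c_mid [(0.9, [0.497, 0.256, 0.082])]
spring_a [(0.93, [0.656, -0.231, -0.002]), (0.68, [0.644, -0.027, 0.003])]
staple_box [(0.8, [0.439, -0.114, 0.001])]
plain_peg_a_mid [(0.74, [0.451, -0.345, 0.08]), (0.53, [0.51, 0.31, 0.042])]
```

View pics/w7.png

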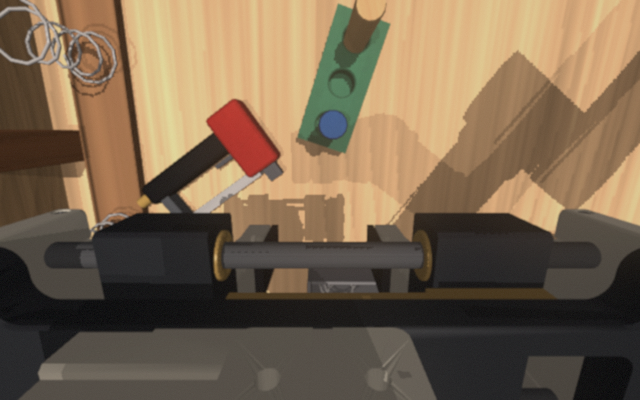

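```bash
python3 - <<'E'
from top import *
k=cal('wrist');im,d=r.capture('wrist');C=cloud(d,k)
q=C[(np.hypot(C[...,0]-.527,C[...,1]-.367)<.022)&(C[...,2]>.12)&(C[...,2]<.2)]
z=np.median(q[:,2]);t=q[abs(q[:,2]-z)<.004];print('top z',z,(t.min(0)+t.max(0))/2,np.ptp(t,axis=0))
r.close_job();print(r.get_state()['time_s'])
E
```

```text
top z 0.14543081844734845 [0.52411953 0.36484418 0.14444144] [0.02868547 0.02869639 0.00593135]
the job is handed in; nothing more can be done
the job is handed in; nothing more can be done
```

The blue-ended peg was checked in the gauge and now stands fully down in the end hole (y = +56 mm) of the green block. I handed the job in at about 29 s of the 67 s allowed.

- **Go gap:** it slid in upright, after a light touch on the fixed anvil, with only sensor noise on the force reading (about ±1 N).
- **No-go anvil:** it stopped the peg with its axis at about gauge x = 1 to 2.5 mm by my estimate. I pushed with about 5.5 to 7.8 N for over a second; one reading, early in the hold, dipped to 4.9 N. The wrist showed at most about 8.4 N net. It cannot show the wedging force between the two anvils, so I only worked out that the total stayed under 18 N.
- **Removal and placing:** I backed the peg out through the front with no forces worth noting. Going into the hole it rubbed the wall at about 2 N, because the camera put the hole about 3 mm off in x; I corrected that by feel.

**Last checks:**
- The peg's top measured 145 mm above the bench, which means fully down.
- The gripper was open, well clear and touching nothing.
- The plain pegs I looked for, the staple box and one spring were where they started. The second spring and the third plain peg were not re-detected in the last picture; the arm only passed well above that spring.
- One first depth check of the peg's top picked up the gripper by mistake, so I repeated it.

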